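# Show the class which test cylinder is measured, start the record, show the next one

## Task

Using only the fingertips and without touching any cylinder, point straight down at the middle of the top of the tallest clear test cylinder on the tray, with the fingertips two or three centimetres above it, and stay there for at least two seconds so that the class sees which one is measured. Then press the large button on the lid of the blue echo unit fully down and let it come up again, and lastly point in the same way at the flattest of the clear cylinders and finish while still pointing at it. Do not point at the two cylinders in between, do not press the small button, and leave everything else where it stands.

Things in the scene. Friction and masses are not known exactly. Their poses are not given: they have to be found in the camera images.
- cyl_tall: loose upright clear acrylic test cylinder, 40 mm in diameter, 80 mm high (the tallest of the four), with a thin blue band near its foot like all four; stands on the tray; origin at the centre of its underside, z up
- cyl_tall_top (a point): centre of the top face of that 80 mm cylinder, z up
- cyl_medium: loose upright clear acrylic test cylinder, 40 mm in diameter, 55 mm high (one of the two in between), with a thin blue band near its foot like all four; stands on the tray; origin at the centre of its underside, z up
- cyl_medium_top (a point): centre of the top face of that 55 mm cylinder, z up
- cyl_low: loose upright clear acrylic test cylinder, 40 mm in diameter, 38 mm high (one of the two in between), with a thin blue band near its foot like all four; stands on the tray; origin at the centre of its underside, z up
- cyl_low_top (a point): centre of the top face of that 38 mm cylinder, z up
- cyl_flat: loose upright clear acrylic test cylinder, 40 mm in diameter, 20 mm high (the flattest of the four), with a thin blue band near its foot like all four; stands on the tray; origin at the centre of its underside, z up
- cyl_flat_top (a point): centre of the top face of that 20 mm cylinder, z up
- tray: fixed white tray lying on the bench, 260 mm (its x) by 340 mm (its y), floor 4 mm thick, rim 12 mm high; origin at the centre of its underside. The four cylinders stand on its floor in any order, centres at least 90 mm apart
- probe: loose ultrasonic probe standing on the tray among the cylinders, orange foot 22 mm in diameter, 36 mm high; bystander; origin at the centre of its underside
- unit: fixed blue echo unit, 110 mm (its x) by 150 mm (its y), lid 50 mm above the bench, black front with two sockets towards its -x; origin at the centre of its underside. On the lid are two grey round push buttons: the large record button at (-12, +38) mm and the small power button at (-12, -42) mm in its frame
- record_top (a point): centre of the top of the LARGE round button (28 mm in diameter, standing 10 mm out of its black collar) on the echo unit, 72 mm above the bench when up; z up; it moves down with the button
- record (a joint): travel of the large button: 0 up, 0.006 m fully down; springs back by itself; pressed straight down, about 5 N takes it fully down; it counts as pressed beyond 0.004
- power (a joint): travel of the SMALL round button (16 mm in diameter), 80 mm from the large one: 0 up, 0.004 m fully down; about 4 N; not to be pressed
- gel: loose clear gel bottle, 52 mm in diameter, 150 mm high, standing on the bench to the right of the tray; bystander; origin at the centre of its underside
- step_block: loose aluminium step block, 30 by 80 mm, four steps up to 40 mm high, on the bench on the robot's side of the echo unit; bystander; origin at the centre of its underside
There are look-alikes about, which are no part of the job. What is shaped like the cyl_medium but pink is not meant. Leave any pink look-alike of the cyl_tall alone.

How it is judged:
On the way, in this order (a step that is already met when the one before it is completed fails the run):
1. the tool points at the tallest cylinder from just above, for two seconds (horizontal distance between the grasp point and cyl_tall_top below 0.02 m and z of the grasp point in the frame of cyl_tall_top between 0.015 and 0.08 m and angle between the grasp point's own z axis and vertical above 2.36 rad), for 1.9 s.
2. the large button is pressed down by the fingers (value of joint record above 0.004 m and contact force between the fingers and unit above 0.5 N).
3. the large button is up again and the tool points at the flattest cylinder from just above (horizontal distance between the grasp point and cyl_flat_top below 0.02 m and z of the grasp point in the frame of cyl_flat_top between 0.015 and 0.08 m and angle between the grasp point's own z axis and vertical above 2.36 rad and value of joint record below 0.002 m), for 0.5 s.
At the end, for the whole second after the job is handed in: Tool point over the flattest cylinder (within 20 mm of its axis, 15 to 80 mm above its top; the fingertips stand about 19 mm past it), pointing down within 45 degrees; both buttons up; cylinders upright and within 6 mm, bystanders within 15 mm, of their starts (all of step 3 and value of joint power below 0.002 m and distance of each of cyl_tall, cyl_medium, cyl_low, cyl_flat from where it was at the start of the episode below 0.006 m and distance of each of probe, gel, step_block from where it was at the start of the episode below 0.015 m and angle between each of cyl_tall, cyl_medium, cyl_low, cyl_flat's own z axis and vertical below 0.1 rad); the robot touches nothing.
It fails at once if a cylinder is touched (contact force between any of the fingers, the arm and cyl_tall above 0.3 N or contact force between any of the fingers, the arm and cyl_medium above 0.3 N or contact force between any of the fingers, the arm and cyl_low above 0.3 N or contact force between any of the fingers, the arm and cyl_flat above 0.3 N).
It fails at once if a cylinder is moved or lifted (distance of any of cyl_tall, cyl_medium, cyl_low, cyl_flat from where it was at the start of the episode above 0.006 m).
It fails at once if the tool points from just above at one of the two cylinders in between (tool point within 20 mm sideways of its centre and less than 60 mm above its top) ((horizontal distance between the grasp point and cyl_medium_top below 0.02 m and z of the grasp point in the frame of cyl_medium_top below 0.06 m) or (horizontal distance between the grasp point and cyl_low_top below 0.02 m and z of the grasp point in the frame of cyl_low_top below 0.06 m)).
It fails at once if the small button is pressed (value of joint power above 0.002 m).
It fails at once if a bystander is moved or lifted (distance of any of probe, gel, step_block from where it was at the start of the episode above 0.015 m).
It also fails if it takes over 54 s, if anything falls off the work surface, if the arm or the gripper's body presses on something with over 40 N, if the wrist force passes 120 N, or if a joint passes its speed limit or range.

## Robot

A 6-joint arm with a two-finger parallel gripper is mounted at the origin on the work surface. World frame = base frame: x ahead of the robot, y to its left, z up, the work surface at z = 0. Lengths are in m, angles in rad, forces in N, time in s.
With the tool pointing down it reaches from about 0.375 to 0.9 m from the base axis. Payload 3.1 kg.
Tool frame: the origin (TCP) lies between the finger pads, 19 mm behind the fingertips; this is the grasp point; z points along the fingers, y is the line along which they close (so a half turn about z gives the same grasp; the last joint's range is limited). The gripper opens to 85 mm and grips with 20 to 120 N. Pads are 22 mm wide; open, the fingers measure 114 mm over their backs; the gripper's body (76 mm by 85 mm) begins 54 mm behind the grasp point. The pads swing forward as they close: fully open they stand 13 mm farther back than shut.
Start: joints at [-1.349, 0.527, 1.433, -0, 1.181, -0.178], TCP at [0.243, -0.576, 0.25] pointing down, gripper open.
Joint ranges: [-3.08, 3.08], [-0.75, 2.2], [0.22, 2.44], [-1.43, 4.57], [0, 2.65], [-2.85, 2.85]. Speed limits (rad/s): [2.79, 2.79, 3.14, 3.14, 3.14, 3.14].

## Interface

Orientations are given as a unit quaternion [w, x, y, z].
In Python, from plant import movep, move_l, move_joints, grip, dwell, inverse_kinematics, capture, Unreachable, sign_off, look_for, spot_point, get_time_s, get_joint_pos, get_qd, get_joint_torque, get_tool_pos, get_orientation, get_ft_force, get_moment, get_grip_width, get_grasp_force gives the robot as it stands. Calls block until the motion is done:
- movep(position, orientation): joint-space move of the TCP to a pose.
- move_l(position, rot=None, rate=0.15, guard=None): straight line of the TCP; rot=None keeps the orientation; rate is the mean speed in m/s. With guard (N) it stops when the force on the tool has changed by that much, and returns True; else False.
- move_joints(angles): joint-space move.
- grip(opening): opening from 0.0 (shut) to 1.0 (fully open); the grip force is fixed at half the most; returns when the fingers have stopped.
- dwell(seconds).
- inverse_kinematics(position, orientation): joint angles nearest the present ones, or None.
- capture(name): name is "scene" or "top"; returns a dict with "frame" (420x560x3 uint8, red, green, blue), "depth" (420x560 float32, m along the optical axis (not along the pixel's ray), 0 where there is no reading), "mtx" (3x3 intrinsics, pixels), "D" ([k1, k2, p1, p2, k3] as OpenCV has them; the pictures are not rectified), "extrinsics" (4x4, takes a point from camera to world coordinates). Camera axes: x right, y up, looking along -z (the intrinsics and any distortion apply to the point x, -y, -z); pixel columns grow to the right and rows downward; lengths in m; the calibration is good to about 2 mm. A picture is of the moment at which its call begins.
A pose or a line that the arm cannot do raises Unreachable and nothing moves.
- sign_off(): hands the job in; it is judged then, once.
Trained networks look in a picture, given as the dict that the camera call returned (one of the last four; its "shot" number tells which), for a name from the list of things; names that differ only in an ending like _2 or _b are one class to them, and where a whole thing is asked for, a point or a joint stands for the part that bears it (a point fixed in the world has none). Each returns a list of dicts, best first, with "score" (0 to 1); they miss things now and then, are a little off and sometimes report something else, mostly with a low value. They report only what shows in the picture. A call takes as long as a camera call. They do not tell look-alikes from the thing itself.
- look_for(picture, thing): "at" ([row, column] in pixels, amid what is visible of it).
- spot_point(picture, thing): "at" ([row, column] in pixels: a listed point, or the origin of a listed thing).
Readings, each from a call of its own:
- get_time_s(): time.
- get_joint_pos(): joint angles.
- get_qd(): joint speeds.
- get_joint_torque(): joint torques, N m.
- get_tool_pos(): TCP position.
- get_orientation(): TCP orientation.
- get_ft_force(): force on the tool from outside, world axes, zero at the start.
- get_moment(): the same for the moment, N m.
- get_grip_width(): opening from 0.0 (shut) to 1.0 (fully open).
- get_grasp_force(): force on a finger pad.
Only numpy, scipy, OpenCV 4.12 (cv2) and the standard library are available. Lean on these libraries where they do the work, as an engineer would, in place of code of your own. Each camera call takes 0.05 s, during which the arm holds its last target. There are 200 camera calls.

## Working session

There is one attempt and no reset: what is moved stays moved. The work goes in short steps, each a Python script; the robot and the scene stay as the last script left them, time stands still between calls to the robot, and variables do not carry over. Pictures are saved under pics/ and viewed, at most 10 in all, crops included, and the job is handed in when it is done.

```bash
mkdir -p pics; cat > h.py <<'E'
import numpy as np, cv2
from plant import *
def ray(p,at):
    r,c=at
    u=cv2.undistortPoints(np.array([[[c,r]]],float),p["mtx"],np.array(p["D"],float))[0,0]
    E=np.array(p["extrinsics"]); d=E[:3,:3]@np.array([u[0],-u[1],-1.0])
    return E[:3,3],d
def onz(p,at,z):
    o,d=ray(p,at); return o+d*(z-o[2])/d[2]
def bydepth(p,at):
    o,d=ray(p,at); r,c=map(int,np.round(at)); return o+d*float(p["depth"][r,c])
def proj(p,X):
    E=np.array(p["extrinsics"]); q=E[:3,:3].T@(np.array(X)-E[:3,3]); q=np.array([[q[0],-q[1],-q[2]]])
    return cv2.projectPoints(q,np.zeros(3),np.zeros(3),p["mtx"],np.array(p["D"],float))[0].ravel()[::-1]
E
cat > a.py <<'E'
from h import *
H=dict(cyl_tall=0,cyl_tall_top=.084,cyl_medium=.004,cyl_medium_top=.059,cyl_low_top=.042,cyl_flat_top=.024,record_top=.072,unit=0,probe=.004,gel=0,step_block=0,tray=0)
H["cyl_tall"]=.004
for n in("scene","top"):
    p=capture(n); cv2.imwrite(f"pics/{n}.png",cv2.resize(p["frame"][:,:,::-1],(800,600)))
    np.savez(f"{n}.npz",**{k:p[k] for k in("frame","depth","mtx","D","extrinsics")})
    print(n,np.round(p["extrinsics"][:3,3],3))
    for t,z in H.items():
        for d in spot_point(p,t)[:5]:
            print(t,np.round(d["at"]),round(d["score"],2),np.round(onz(p,d["at"],z),3))
E
python3 a.py
```

```text
scene [ 1.36  -0.107  0.652]
cyl_tall [248. 293.] 0.68 [ 0.562 -0.038  0.004]
cyl_tall [218. 289.] 0.67 [ 0.441 -0.042  0.004]
cyl_tall [240. 357.] 0.65 [0.542 0.119 0.004]
cyl_tall [222. 219.] 0.47 [ 0.448 -0.223  0.004]
cyl_tall_top [214. 364.] 0.92 [0.543 0.126 0.084]
cyl_tall_top [260. 117.] 0.7 [ 0.684 -0.404  0.084]
cyl_tall_top [196. 292.] 0.57 [ 0.459 -0.035  0.084]
cyl_medium [319. 156.] 0.89 [ 0.773 -0.323  0.004]
cyl_medium [264. 208.] 0.79 [ 0.613 -0.235  0.004]
cyl_medium_top [295. 152.] 0.96 [ 0.761 -0.324  0.059]
cyl_medium_top [247. 210.] 0.93 [ 0.621 -0.226  0.059]
cyl_medium_top [219. 289.] 0.56 [ 0.523 -0.048  0.059]
cyl_medium_top [241. 298.] 0.46 [ 0.609 -0.033  0.059]
cyl_low_top [218. 224.] 0.65 [ 0.488 -0.205  0.042]
cyl_flat_top [245. 296.] 0.69 [ 0.578 -0.032  0.024]
record_top [242. 293.] 0.71 [ 0.627 -0.045  0.072]
record_top [220. 439.] 0.55 [0.559 0.305 0.072]
unit [244. 422.] 0.91 [0.56  0.277 0.   ]
probe [266. 213.] 0.54 [ 0.621 -0.225  0.004]
probe [245. 251.] 0.48 [ 0.546 -0.139  0.004]
gel [262. 113.] 0.77 [ 0.591 -0.456  0.   ]
gel [223. 438.] 0.6
[... 417 characters left out ...]
.758 -0.32   0.004]
cyl_medium [190. 351.] 0.5 [ 0.615 -0.219  0.004]
cyl_medium_top [187. 357.] 0.76 [ 0.612 -0.226  0.059]
cyl_medium_top [126. 394.] 0.6 [ 0.767 -0.321  0.059]
cyl_medium_top [211. 279.] 0.38 [ 0.551 -0.041  0.059]
cyl_low_top [239. 354.] 0.76 [ 0.487 -0.219  0.042]
cyl_flat_top [210. 279.] 0.64 [ 0.56  -0.041  0.024]
record_top [204. 133.] 0.45 [0.56  0.306 0.072]
unit [207. 156.] 0.74 [0.566 0.27  0.   ]
unit [257. 276.] 0.36 [ 0.446 -0.035  0.   ]
probe [219. 316.] 0.41 [ 0.541 -0.132  0.004]
gel [209. 443.] 0.95 [ 0.573 -0.454  0.   ]
step_block [308. 179.] 0.86 [0.317 0.199 0.   ]
tray [222. 314.] 0.86 [ 0.535 -0.127  0.   ]
tray [217. 317.] 0.5 [ 0.546 -0.134  0.   ]
```

View pics/scene.png

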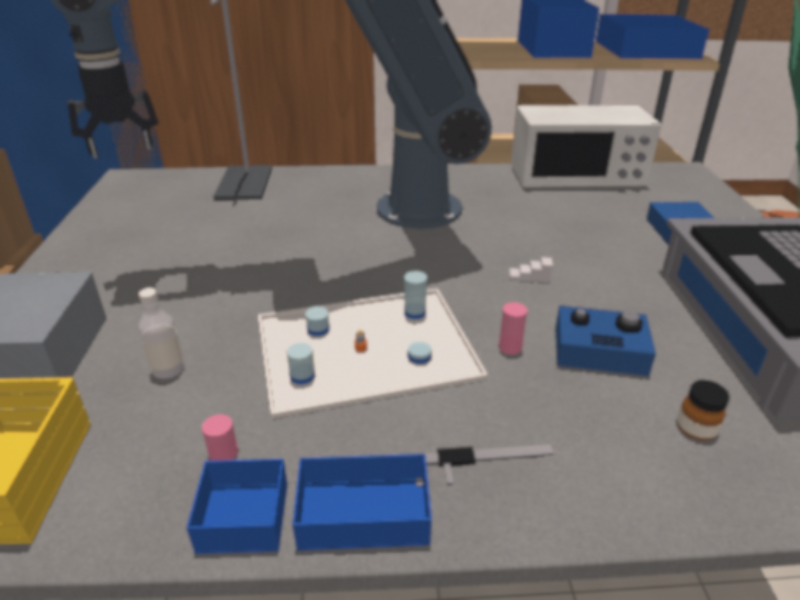

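View pics/top.png

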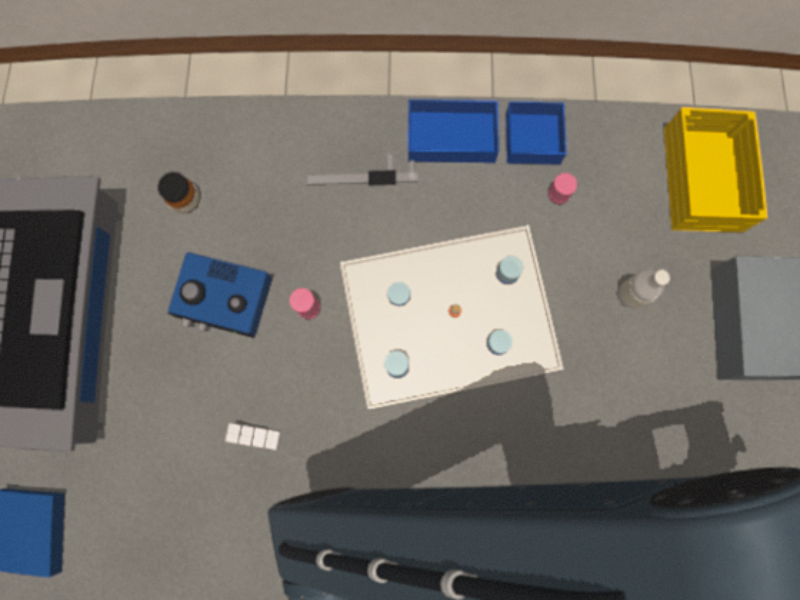

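The scene picture shows four clear cylinders on the tray: the tallest at about (415,295), the flattest at (420,352), and the in-between ones at (317,320) and (301,362). The pink look-alikes at (513,328) and (220,438) are off the tray. The large button is the left one in the top view at (192,292), and the small one is at (237,303).

The tall candidates in raw top-view row,col are (255,278), clear and on the tray, and (209,212), pink. The clear one fits. I'll confirm it with model outlines in an enlarged crop.

```bash
cat > b.py <<'E'
from h import *
T=dict(tall=(.452,-.038,.004,.084,.02),flat=(.568,-.037,.004,.024,.02),low=(.487,-.213,.004,.042,.02),med=(.616,-.226,.004,.059,.02),rec=(.560,.306,.066,.072,.014))
out=[]
for n,(r0,r1,c0,c1) in dict(scene=(180,280,190,460),top=(170,270,110,380)).items():
    p=dict(np.load(n+".npz")); k=2.9
    im=cv2.resize(p["frame"][r0:r1,c0:c1,::-1],None,fx=k,fy=k,interpolation=cv2.INTER_CUBIC)
    for x,y,z0,z1,R in T.values():
        for z,col in((z0,(0,0,255)),(z1,(0,255,0))):
            q=np.array([proj(p,(x+R*np.cos(a),y+R*np.sin(a),z)) for a in np.linspace(0,6.283,40)])
            q=(np.c_[q[:,1]-c0,q[:,0]-r0]+.5)*k
            cv2.polylines(im,[q.astype(np.int32)],True,col,1)
    out.append(im)
    for t,(x,y,z0,z1,R) in T.items():
        at=proj(p,(x,y,z1)); print(n,t,np.round(at),np.round(bydepth(p,at),3))
cv2.imwrite("pics/ov.png",np.vstack(out))
E
python3 b.py
```

```text
scene tall [195. 291.] [ 0.454 -0.038  0.085]
scene flat [242. 294.] [ 0.564 -0.037  0.021]
scene low [218. 221.] [ 0.487 -0.213  0.042]
scene med [246. 210.] [ 0.615 -0.226  0.058]
scene rec [220. 440.] [0.559 0.307 0.071]
top tall [251. 276.] [ 0.452 -0.038  0.084]
top flat [206. 278.] [ 0.568 -0.037  0.023]
top low [239. 351.] [ 0.487 -0.213  0.044]
top med [185. 357.] [ 0.617 -0.226  0.056]
top rec [203. 133.] [0.56  0.305 0.073]
```

View pics/ov.png

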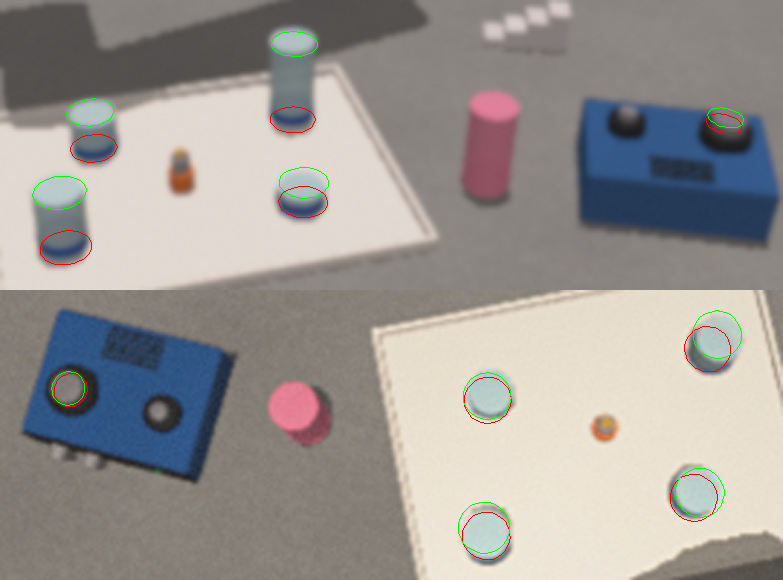

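The overlay confirms it. The outlines sit on the clear tall cylinder (crop 293,75), the flat one (303,190) and the large button (725,125). The depth values agree too. Next I'll move to the tall cylinder.

```bash
python3 - <<'E'
from h import *
q=get_orientation(); print(q)
grip(0.0)
movep([.45,-.038,.25],q)
move_l([.45,-.038,.128])
print(get_tool_pos(),get_time_s())
dwell(2.5)
p=capture("scene"); cv2.imwrite("pics/tall.png",cv2.resize(p["frame"][100:300,180:460,::-1],(784,560)))
move_l([.45,-.038,.25])
movep([.56,.306,.20],q)
move_l([.56,.306,.105])
print(get_tool_pos(),get_ft_force(),get_time_s())
p=capture("scene"); cv2.imwrite("pics/rec.png",cv2.resize(p["frame"][100:300,280:560,::-1],(784,560)))
E
```

```text
[-3.26614691e-05  9.80084050e-01  1.98583114e-01 -1.76265713e-05]
[ 0.45053488 -0.03832875  0.12841375] 5.1
[0.56087217 0.30579313 0.10581338] [-0.76176468  1.08168285 -0.00624771] 10.7667
```

View pics/tall.png

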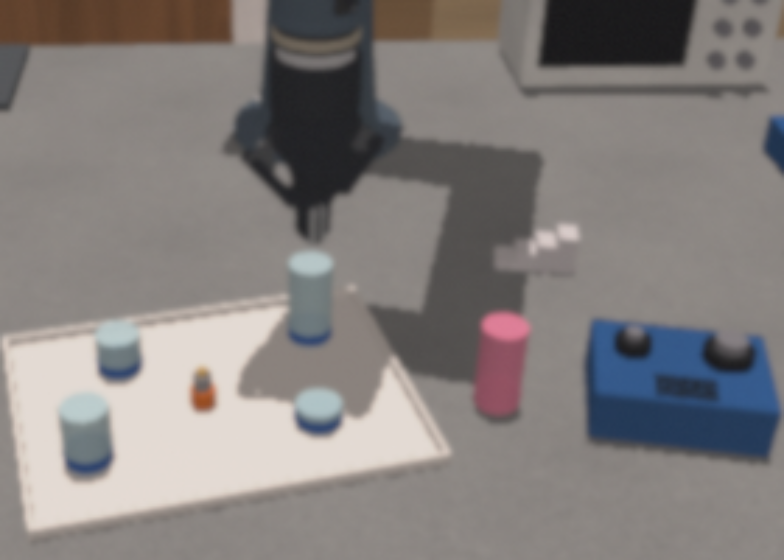

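View pics/rec.png

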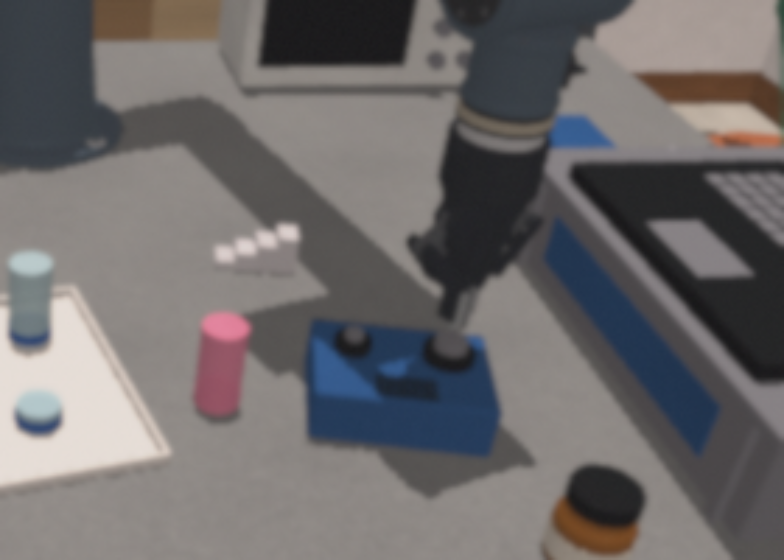

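The first picture shows the shut fingertips (312,240) just above the tall cylinder's top (310,262). The second shows them at (455,325), over the large button (450,345). Next I'll press it.

```bash
python3 - <<'E'
from h import *
f0=get_ft_force()[2]
for g in (3,12):
    hit=move_l([.56,.306,.079],rate=.015,guard=g)
    print(hit,get_tool_pos(),get_ft_force()[2]-f0,get_time_s())
dwell(.3); print(get_tool_pos(),get_ft_force()-f0)
E
```

```text
True [0.5599089 0.3059856 0.0869355] 3.6457903051770537 11.9583
True [0.55993677 0.30599683 0.08484453] 4.439038901990625 12.2917
[0.55996663 0.30597804 0.08479855] [-1.46937428 -0.27458011  5.22489143]
```

```bash
python3 - <<'E'
from h import *
hit=move_l([.56,.306,.0815],rate=.01,guard=12)
print(hit,get_tool_pos(),get_ft_force()); dwell(.3); print(get_tool_pos(),get_ft_force())
E
```

```text
True [0.55997827 0.30599788 0.08492271] [-0.05132428 -0.10721571  5.37238059]
[0.55994099 0.30600982 0.08478309] [-1.40995395 -0.40549918  5.76763497]
```

The button has bottomed: the tool stops hard at 0.0848 m, as expected for 6 mm of travel. Now I'll release it and go to the flat cylinder.

```bash
python3 - <<'E'
from h import *
q=get_orientation()
move_l([.56,.306,.20])
movep([.566,-.037,.20],[0,.98008,.19858,0])
move_l([.566,-.037,.069],rate=.1)
dwell(1.0)
print(get_tool_pos(),get_ft_force(),get_time_s())
p=capture("scene"); cv2.imwrite("pics/flat.png",cv2.resize(p["frame"][100:300,180:460,::-1],(784,560)))
p=capture("scene"); print(bydepth(p,proj(p,(.56,.306,.072))))
E
```

```text
[ 0.56599987 -0.037034    0.06897853] [-0.09311442  0.14787938 -1.40061661] 17.8083
[0.55864042 0.30670202 0.07101349]
```

View pics/flat.png

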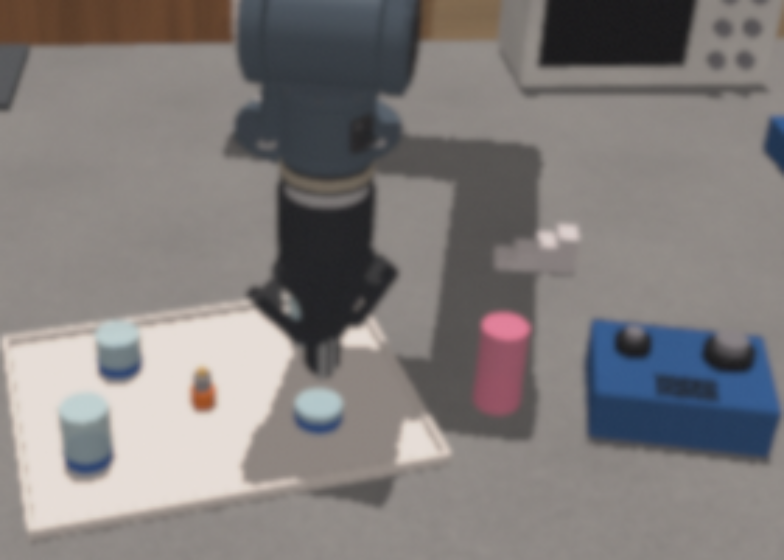

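The fingertips (321,370) hover just above the flat cylinder's top (319,402), the button is up again at (730,345), and nothing visible has moved. The tall cylinder is hidden behind the gripper in this view.

```bash
python3 -c "
from plant import *
print(sign_off())"
```

```text
the job is handed in; nothing more can be done
None
```

The arm pointed at the tallest cylinder for 2.5 s, pressed the large button fully down and released it, and was pointing at the flattest cylinder when I handed the job in at about 18 s; no verdict was returned.

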